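# Set out the blocks and brayers for a colour print run

## Robot

A 6-joint arm with a two-finger parallel gripper is mounted at the origin on the work surface. World frame = base frame: x ahead of the robot, y to its left, z up, the work surface at z = 0. Lengths are in m, angles in rad, forces in N, time in s.
With the tool pointing down it reaches from about 0.325 to 0.9 m from the base axis. Payload 6.1 kg.
Tool frame: the origin (TCP) lies on the centre line of the jaws, within the pads' length; the fingertips stand manip.tcp_to_tips ahead of it and the grasp point (between the pads) lies 3 mm ahead of it (manip.tcp_to_tips is the distance from the TCP to the fingertips, in m); z points along the fingers, y is the line along which they close (so a half turn about z gives the same grasp; the last joint's range is limited). The gripper opens to 85 mm and grips with 20 to 120 N. Pads are 22 mm wide; open, the fingers measure 114 mm over their backs; the gripper's body (76 mm by 85 mm) begins 54 mm behind the grasp point. The pads swing forward as they close: fully open they stand 13 mm farther back than shut.
Start: joints at [-1.434, 0.22, 1.526, -0, 1.395, -0.126], TCP at [0.162, -0.604, 0.253] pointing down, gripper open.
Joint ranges: [-2.98, 2.98], [-0.91, 2.08], [0.09, 2.57], [-1.24, 4.39], [0.2, 2.65], [-2.68, 2.68]. Speed limits (rad/s): [2.57, 2.57, 3.01, 3.14, 3.14, 3.14].

## Interface

Orientations are given as a rotation vector (axis times angle).
In Python, from workcell import manip gives the robot as it stands. Calls block until the motion is done:
- manip.reach(position, orientation): joint-space move of the TCP to a pose.
- manip.servo_line(position, feed=0.15, attitude=None): straight line of the TCP; attitude=None keeps the orientation; feed is the mean speed in m/s.
- manip.move_joints(angles): joint-space move.
- manip.gripper_open() and manip.grasp(grasp_force=None): open the fingers fully, or close them until they stop; grasp_force is the grip in N (None keeps the last).
- manip.dwell(seconds).
- manip.inverse_kinematics(position, orientation): joint angles nearest the present ones, or None.
- manip.observe(): the state.
- manip.camera(name): name is "side" or "top" or "wrist"; returns a dict with "img" (420x560x3 uint8, red, green, blue), "fx", "fy", "cx", "cy" (pixels), "eye" and "rotation" of the camera in the world; the wrist camera has in their place "T_tool_cam" (4x4, takes a point from camera to tool coordinates, whose origin is the TCP and whose axes are the flange's). Camera axes: x right, y down, z forward; pixel columns grow to the right and rows downward; lengths in m; the calibration is good to about 2 mm. A picture is of the moment at which its call begins: read the wrist's pose just before it. There is no depth.
A pose or a line that the arm cannot do raises manip.PlanningError and nothing moves.
- manip.hand_in(): hands the job in; it is judged then, once.
The state is a dict: "time": time; "qpos": joint angles; "joint_velocities": joint speeds; "effort": joint torques, N m; "eef_pos": TCP position; "orientation": TCP orientation; "contact_force": force on the tool from outside, world axes, zero at the start; "ft_torque": the same for the moment, N m; "finger_gap": finger opening in m; "gripper_force": force on a finger pad.
Only numpy, scipy, OpenCV 4.12 (cv2) and the standard library are available. Lean on these libraries where they do the work, as an engineer would, in place of code of your own. Each camera call takes 0.05 s, during which the arm holds its last target. There are 200 camera calls.

## Task

Set out the print run: tip every printing block out of its pocket in the open drawer by pressing down its near end, and lay the blocks flat in the steel galley tray, coloured face up, side by side and square across the tray's width, wholly inside its rims. Lift every brayer off its hook and lay it down on the glass inking slab, handle lying low and roller resting on the glass. Push the emptied drawer fully shut, and leave the tin, the jar and the gouge where they are.

Things in the scene. Friction and masses are not known exactly. Their poses are not given: they have to be found in the camera images.
- cabinet: low wooden block chest with one drawer, fixed; housing 160 deep (x) x 270 wide x 78 mm high. Origin: centre of the housing's underside, on the bench; +x points into the chest, away from the robot. The open drawer stands out of its -x side, from x = -80 to -235 mm, 248 mm wide; its deck is level, 62 mm above the bench (front panel 66 mm), with three pockets side by side at y = -75, 0, 75 mm
- pocket_well (a point): middle pocket (all three alike): the point at deck height over the middle of its near end's well; axes as the cabinet's; moves with the drawer. Pocket: x -27 to +82 mm, 53 mm wide. At x +27 to +82 a ledge 23 mm below the deck carries the block flush; from -27 to +27 the well is 26 mm deeper. The block's near end overhangs the well, 8 mm from the near wall
- pocket_ledge (a point): point at deck height over the middle of the middle pocket's ledge. A block pressed down about 20 mm near its near end (under 2 N, fingers shut, at about x -14 from pocket_well) tips over the ledge's edge by about 33 degrees and stays so, leaning in the pocket, its far end about 25 mm above the deck, to be gripped there across its 50 mm width
- drawer (a joint): the drawer's slide, m: 0 = fully open (as at the start), 0.140 = fully shut; moves to the cabinet's +x; slides with about 3 N and stays where it is left
- drawer_pull (a point): centre of the front face of the drawer's brass pull (80 mm wide, 14 mm high, standing 12 mm out from the front panel), 42 mm above the bench; axes as the cabinet's; it moves with the drawer
- galley: loose shallow steel tray (0.8 kg), inside 270 mm (x) x 150 mm (y), floor 3 mm thick, rim 4 mm thick and 14 mm high (from the bench) on three sides, open at its -x end. Origin: centre of its underside
- block_navy_c (a point): centre of a printing block 100 mm (x) x 50 mm (y) x 23 mm (z), plywood with a dark navy blue lino face on its +z side, 0.11 kg. May be absent. In the drawer its +x points to the far end of the pocket
- block_plum_c (a point): centre of a printing block 100 mm (x) x 50 mm (y) x 23 mm (z), plywood with a plum purple lino face on its +z side, 0.11 kg. May be absent. In the drawer its +x points to the far end of the pocket
- block_ochre_c (a point): centre of a printing block 100 mm (x) x 50 mm (y) x 23 mm (z), plywood with a ochre orange lino face on its +z side, 0.11 kg. May be absent. In the drawer its +x points to the far end of the pocket
- brayer_red_grip (a point): middle of the handle (wood, 26 mm thick, 88 long) of a brayer with red rubber roller and brown handle, 0.36 kg. z: along the handle, away from the roller; y: along the roller. Frame: a steel U, its crossbar (8 mm thick, 92 long, along y) 62 mm below this point, the roller's axis 132 mm below. Hangs at first by the crossbar on a rack hook, handle straight up
- brayer_red_roller (a point): centre of that brayer's roller (40 mm thick, 80 mm long along y)
- brayer_black_grip (a point): middle of the handle (wood, 26 mm thick, 88 long) of a brayer with black rubber roller and pale handle, 0.36 kg. z: along the handle, away from the roller; y: along the roller. Frame: a steel U, its crossbar (8 mm thick, 92 long, along y) 62 mm below this point, the roller's axis 132 mm below. Hangs at first by the crossbar on a rack hook, handle straight up
- brayer_black_roller (a point): centre of that brayer's roller (40 mm thick, 80 mm long along y)
- rack: fixed wooden rack 300 mm wide (y), 179 high, two strap hooks pointing to its -x (towards the robot); origin on the bench below the front of its rail. Crossbars hang in the hooks' troughs at x = -50, y = -60 and 60, 150 mm up; the lip at x = -60 rises 14 mm above the trough: lift a brayer over 20 mm, then draw it off to -x. Nothing of the rack is nearer than x = -62 mm
- slab: fixed green glass inking slab 160 mm (x) x 220 mm (y) x 10 mm thick; origin: centre of its underside on the bench; +x points roughly away from the robot
- ink_tin: ink tin, 72 mm across, 55 mm high, standing on the chest; origin centre of its underside; leave alone
- gouge: palm gouge with a dark wooden handle, about 125 mm long, 32 mm high at most, lying; origin on the bench under its middle; leave alone
- jar: jar with black cap, 60 mm across, 60 mm high, standing on the chest; origin centre of its underside; leave alone
Mind the look-alikes: they are no part of the job. What is shaped like the part that bears block_plum_c but red or yellow is not meant.

How it is judged:
On the way:
1. every block has been tipped up in its pocket (or is already over by the galley) ((angle between block_navy_c's own z axis and vertical above 0.25 rad or y of block_navy_c in the frame of cabinet above 0.15 m) and (angle between block_plum_c's own z axis and vertical above 0.25 rad or y of block_plum_c in the frame of cabinet above 0.15 m) and (angle between block_ochre_c's own z axis and vertical above 0.25 rad or y of block_ochre_c in the frame of cabinet above 0.15 m)), for 0.2 s.
At the end, for the whole second after the job is handed in: Blocks face up, flat (4.5 deg) on the galley floor, centre within 115 mm along and 32 mm across, long side within 15 deg of its width; brayers lying (handle within 15 deg of level), roller centre over the slab, within 6 mm of resting height; drawer within 6 mm of shut (x of block_navy_c in the frame of galley between -0.115 and 0.115 m and y of block_navy_c in the frame of galley between -0.032 and 0.032 m and z of block_navy_c in the frame of galley between 0.011 and 0.018 m and angle between each of block_navy_c, block_plum_c, block_ochre_c's own z axis and vertical below 0.08 rad and angle between the x axis of each of block_navy_c, block_plum_c, block_ochre_c and the y axis of galley, either way round below 0.26 rad and x of block_plum_c in the frame of galley between -0.115 and 0.115 m and y of block_plum_c in the frame of galley between -0.032 and 0.032 m and z of block_plum_c in the frame of galley between 0.011 and 0.018 m and x of block_ochre_c in the frame of galley between -0.115 and 0.115 m and y of block_ochre_c in the frame of galley between -0.032 and 0.032 m and z of block_ochre_c in the frame of galley between 0.011 and 0.018 m and x of brayer_red_roller in the frame of slab between -0.08 and 0.08 m and y of brayer_red_roller in the frame of slab between -0.11 and 0.11 m and z of brayer_red_roller in the frame of slab between 0.024 and 0.036 m and angle between brayer_red_roller's own z axis and vertical between 1.3 and 1.85 rad and x of brayer_black_roller in the frame of slab between -0.08 and 0.08 m and y of brayer_black_roller in the frame of slab between -0.11 and 0.11 m and z of brayer_black_roller in the frame of slab between 0.024 and 0.036 m and angle between brayer_black_roller's own z axis and vertical between 1.3 and 1.85 rad and value of joint drawer above 0.134 m); the robot touches nothing.
It fails at once if the ink tin is pushed aside (moved more than 30 mm) (distance of ink_tin from where it was at the start of the episode above 0.03 m).
It fails at once if the gouge is pushed aside (moved more than 30 mm) (distance of gouge from where it was at the start of the episode above 0.03 m).
It fails at once if the jar is pushed aside (moved more than 30 mm) (distance of jar from where it was at the start of the episode above 0.03 m).
Of block_navy, block_plum, block_ochre only 2 to 3 are there at a start; the rules pass over those that are not, and their reading is None.
At some moment in a run one of galley may be knocked a few centimetres aside while the robot is not near it.
Once in a run the grip may slacken for a moment while it holds something.
It also fails if it takes over 210 s, if anything falls off the work surface, if the arm or the gripper's body presses on something with over 40 N, if the wrist force passes 120 N, or if a joint passes its speed limit or range.

## Working session

There is one attempt and no reset: what is moved stays moved. The work goes in short steps, each a Python script; the robot and the scene stay as the last script left them, time stands still between calls to the robot, and variables do not carry over. Pictures are saved under pics/ and viewed, at most 14 in all, crops included, and the job is handed in when it is done.

```bash
ls; mkdir -p pics; python3 - <<'E'
from workcell import manip
import cv2
print(manip.observe(), manip.tcp_to_tips)
for n in("top","side"):
    c=manip.camera(n); cv2.imwrite(f"pics/{n}0.png",c["img"][:,:,::-1]); print(n,{k:v for k,v in c.items() if k!="img"})
E
```

```text
pics
{'time': 0.0, 'qpos': array([-1.43412957e+00,  2.21217453e-01,  1.52762214e+00, -4.33366571e-06,
        1.39467856e+00, -1.26110295e-01]), 'joint_velocities': array([-5.03560170e-05, -5.83728223e-04,  2.91304742e-04,  1.10220261e-04,
        1.63548169e-03, -7.89101591e-06]), 'effort': array([ 1.82658055e-04, -4.96904325e+01, -3.89390373e+01, -5.41564907e-05,
        1.11465639e-02, -4.32393313e-05]), 'eef_pos': array([ 0.16226391, -0.60298886,  0.25219873]), 'orientation': array([-3.11260606e+00, -4.11331583e-01,  2.26511640e-05]), 'contact_force': array([0.05012194, 0.05333393, 0.23877099]), 'ft_torque': array([-0.01175589, -0.00745946,  0.02017757]), 'gripper_force': 0.0, 'finger_gap': 0.08524649275082459} 0.022
top {'fx': 464.01991133792365, 'fy': 464.01991133792365, 'cx': 278.16127481782434, 'cy': 207.11698412530762, 'eye': array([ 0.26491225, -0.00763092,  1.2315762 ]), 'rotation': array([-2.16677309,  2.03409623, -0.23187165])}
side {'fx': 475.3697082054085, 'fy': 475.3697082054085, 'cx': 275.8605283563159, 'cy': 213.504390857198, 'eye': array([0.08738327, 0.6467227 , 1.0490957 ]), 'rotation': array([-0.80969277,  2.65019198, -0.96911795])}
```

View pics/top0.png

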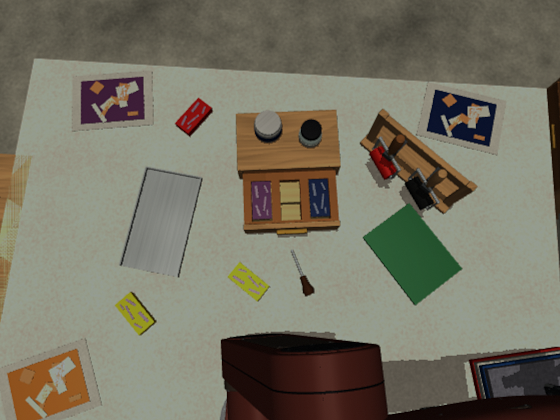

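View pics/side0.png

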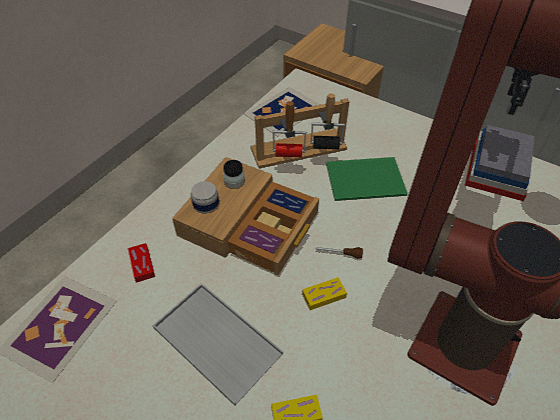

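The top view shows plum in the left pocket (262,200), an empty middle pocket and navy in the right pocket (319,198). The galley is at (162,222) with its open end toward the robot, the slab at (412,254), the rack at (418,160) and the gouge at (303,275). The red and yellow blocks are decoys. Next I measure.

```bash
cat > h.py <<'E'
import numpy as np, cv2
from workcell import manip
from scipy.spatial.transform import Rotation as R
def cast(c,uv,z):
    "pixels -> world points on plane z"
    uv=np.atleast_2d(np.asarray(uv,float))
    d=np.c_[(uv[:,0]-c["cx"])/c["fx"],(uv[:,1]-c["cy"])/c["fy"],np.ones(len(uv))]@R.from_rotvec(c["rotation"]).as_matrix().T
    e=np.asarray(c["eye"]); return e+d*((z-e[2])/d[:,2])[:,None]
def proj(c,P):
    p=(np.atleast_2d(P)-c["eye"])@R.from_rotvec(c["rotation"]).as_matrix()
    return np.c_[c["cx"]+c["fx"]*p[:,0]/p[:,2],c["cy"]+c["fy"]*p[:,1]/p[:,2]]
def mask(c,lo,hi,box):
    hsv=cv2.cvtColor(c["img"],cv2.COLOR_RGB2HSV); m=cv2.inRange(hsv,lo,hi)
    k=np.zeros_like(m); x0,y0,x1,y1=box; k[y0:y1,x0:x1]=255; m&=k
    return m
def blob(m,close=5):
    m=cv2.morphologyEx(m,cv2.MORPH_CLOSE,np.ones((close,close),np.uint8))
    cs,_=cv2.findContours(m,cv2.RETR_EXTERNAL,cv2.CHAIN_APPROX_NONE)
    return max(cs,key=cv2.contourArea)[:,0,:] if cs else None
def rect(c,cnt,z):
    "min-area rectangle in world mm on plane z: centre, long, short, angle of long side (rad, in (-pi/2,pi/2])"
    P=cast(c,cnt,z)[:,:2]*1000
    b=cv2.boxPoints(cv2.minAreaRect(P.astype(np.float32)))
    e=[b[1]-b[0],b[2]-b[1]]; e.sort(key=np.linalg.norm)
    a=np.arctan2(e[1][1],e[1][0]); a=(a+np.pi/2)%np.pi-np.pi/2
    return b.mean(0),np.linalg.norm(e[1]),np.linalg.norm(e[0]),a
E
python3 - <<'E'
from h import *
np.set_printoptions(precision=1,suppress=True)
spec={"plum":((135,60,30),(165,255,255),.062,(245,172,275,228),(230,205,300,260)),
"navy":((105,90,20),(130,255,255),.062,(300,170,340,225),(255,180,320,225)),
"slab":((50,80,20),(90,255,255),.010,(340,190,480,320),(310,140,430,210)),
"red":((0,150,50),(8,255,255),.084,(360,135,405,190),(265,135,310,165)),
"black":((0,0,0),(180,255,32),.084,(400,165,440,215),(308,130,348,155)),
"galley":((0,0,50),(180,30,175),.003,(110,150,210,290),(140,270,300,410))}
vis={}
for i,n in enumerate(("top","side")):
    c=manip.camera(n); v=cv2.cvtColor(c["img"],cv2.COLOR_RGB2BGR)
    for k,s in spec.items():
        b=blob(mask(c,s[0],s[1],s[3+i]))
        if b is None: print(n,k,None); continue
        r=rect(c,b,s[2]); print(n,k,r[0],r[1],r[2],round(float(np.degrees(r[3])),1), "px",b.mean(0))
        cv2.drawContours(v,[b.reshape(-1,1,2)],-1,(0,255,0),1)
    vis[n]=v
a=cv2.resize(vis["top"][100:310,90:490],(800,420),interpolation=cv2.INTER_CUBIC)
cv2.imwrite("pics/m1.png",a)
b=cv2.resize(vis["side"][80:410,140:420],None,fx=1.8,fy=1.8,interpolation=cv2.INTER_CUBIC)
cv2.imwrite("pics/m2.png",b)
E
```

```text
top plum [547.6  51.3] 99.21835 48.647827 6.3 px [260.9 199.6]
top navy [563.9 -98.3] 99.21674 48.739223 6.2 px [318.9 197.4]
top slab [ 442.1 -353.6] 217.84438 159.89691 39.4 px [411.6 253.3]
top red [ 663.7 -257.7] 82.57829 41.701675 31.0 px [382.2 161.4]
top black [ 592.5 -360. ] 80.86224 62.03234 31.0 px [420.5 191.8]
top galley [495.6 328.4] 391.64673 275.93372 5.5 px [159.5 219.5]
side plum [544.8  50.6] 99.48222 49.852657 6.0 px [260.7 238.9]
side navy [560.5 -98.4] 99.47324 49.740414 6.1 px [286.9 200.9]
side slab [ 437.8 -350.7] 218.0856 165.98532 39.3 px [365.2 178.7]
side red [ 657.1 -256.5] 79.59514 58.70803 30.3 px [288.6 149.8]
side black [ 581.2 -349.8] 76.99653 54.896946 33.8 px [325.9 142.2]
side galley [499.5 303.8] 409.58624 354.32352 33.9 px [219.5 338.9]
```

View pics/m1.png

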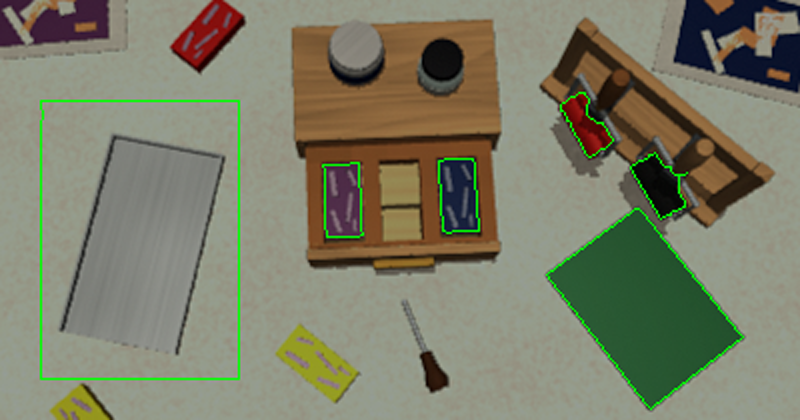

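View pics/m2.png

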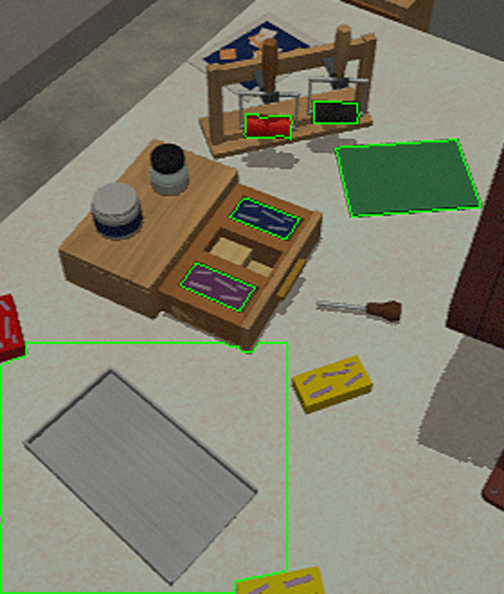

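All masks except the galley fit the given sizes: blocks 99x49 mm and 150 mm apart, slab 218x160 mm. Next I measure the galley, the rack angle and the handles.

```bash
cat >> h.py <<'E'
def galley(verbose=True):
    "fit galley from the top view: corners at rim -> centre, yaw of its x axis"
    c=manip.camera("top")
    bgr=cv2.cvtColor(c["img"],cv2.COLOR_RGB2LAB).astype(int)
    f=cv2.GaussianBlur(c["img"],(5,5),0); lab=cv2.cvtColor(f,cv2.COLOR_RGB2LAB).astype(int)
    m=((lab[:,:,0]<150)).astype(np.uint8)*255
    k=np.zeros_like(m); k[140:320,90:230]=255; m&=k
    return c,m
E
python3 - <<'E'
from h import *
np.set_printoptions(precision=1,suppress=True)
c=manip.camera("top"); hsv=cv2.cvtColor(c["img"],cv2.COLOR_RGB2HSV)
for p in [(160,220),(150,250),(185,190),(110,220),(215,230),(160,300)]: print(p,hsv[p[1]-3:p[1]+4,p[0]-3:p[0]+4].reshape(-1,3).mean(0))
q=cast(c,[(146.5,168),(201.5,178),(179,276.5),(120.5,265)],.010)*1000; print(q[:,:2],np.linalg.norm(np.diff(q,axis=0),axis=1),q.mean(0))
def ang(p):d=p[0]-p[1];return np.degrees(np.arctan2(d[1],d[0]))
b=cast(c,[(362.5,144),(445,211)],.01)*1000; print("base top",b,ang(b))
b=cast(c,[(384,110),(475,186)],.179)*1000; print("rail top",b,ang(b))
print("handle tops (top cam z.26)",cast(c,[(400,137),(441.5,172)],.26)*1000)
s=manip.camera("side")
b=cast(s,[(140+212/1.8,80+155/1.8),(140+372/1.8,80+124/1.8)],.0)*1000; print("base side",b,ang(b))
print("handle tops side",cast(s,[(140+270/1.8,80+42/1.8),(140+343/1.8,80+30/1.8)],.26)*1000)
v=cv2.cvtColor(c["img"],cv2.COLOR_RGB2BGR)[95:215,355:485]; w=cv2.cvtColor(s["img"],cv2.COLOR_RGB2BGR)[85:170,245:360]
cv2.imwrite("pics/r1.png",cv2.hconcat([cv2.resize(v,(433,400),interpolation=cv2.INTER_CUBIC),cv2.resize(w,(367,400),interpolation=cv2.INTER_CUBIC)]))
E
```

```text
(160, 220) [ 41.3  11.1 134.5]
(150, 250) [ 40.9  11.3 132.3]
(185, 190) [ 41.9  11.3 128.7]
(110, 220) [ 39.3  27.2 153.7]
(215, 230) [ 31.7  29.6 150.2]
(160, 300) [ 38.3  27.4 153.1]
[[629.5 374.1]
 [610.6 220.4]
 [340.7 252.4]
 [360.8 408.7]] [154.8 271.9 157.6] [485.4 313.9  10. ]
base top [[ 737.4 -217.4   10. ]
 [ 560.2 -444.    10. ]] 51.97617655946694
rail top [[ 763.4 -238.9  179. ]
 [ 584.3 -455.2  179. ]] 50.37189772814578
handle tops (top cam z.26) [[ 662.5 -257.5  260. ]
 [ 586.9 -348.5  260. ]]
base side [[ 746.1 -217.     0. ]
 [ 551.6 -444.1    0. ]] 49.42267536945433
handle tops side [[ 651.5 -249.5  260. ]
 [ 575.2 -336.3  260. ]]
```

View pics/r1.png

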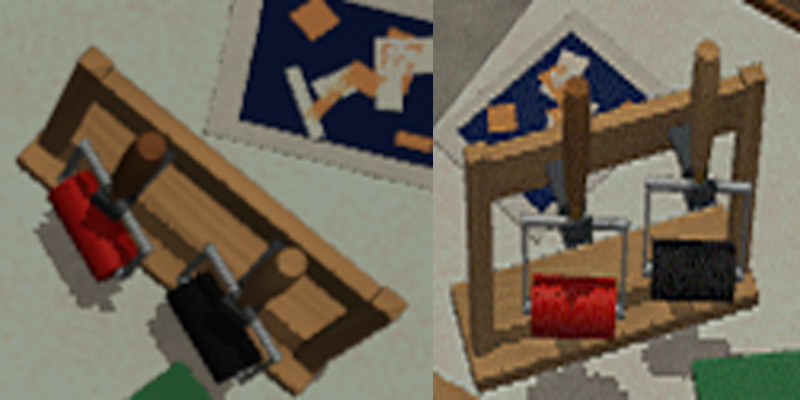

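The brayers hang yawed at about 31°, while the rack lies at about 50°. The galley corners fit 272x157 mm, centred at (485,314) with yaw -7°. I'll check reachability of the key poses and refine the blocks from the wrist camera.

```bash
sed -i '/^def galley/,$d' h.py; cat >> h.py <<'E'
d2=np.deg2rad
def hdir(deg): return np.array([np.cos(d2(deg)),np.sin(d2(deg)),0])
def att(a,y):
    "orientation: tool z along a, closing line y"
    a=a/np.linalg.norm(a); y=y-a*(a@y); y/=np.linalg.norm(y)
    return R.from_matrix(np.c_[np.cross(y,a),y,a])
def down(deg,tilt=0):
    "tool pointing down, leaned forward by tilt deg toward heading deg; closing line square to the heading (J6-friendly side)"
    h=hdir(deg); a=-np.cos(d2(tilt))*np.array([0,0,1])+np.sin(d2(tilt))*h
    return att(a,-np.cross([0,0,1],h))
def wcam():
    o=manip.observe(); c=manip.camera("wrist"); T=np.eye(4); T[:3,:3]=R.from_rotvec(o["orientation"]).as_matrix(); T[:3,3]=o["eef_pos"]
    M=T@c["T_tool_cam"]; c["eye"]=M[:3,3]; c["rotation"]=R.from_matrix(M[:3,:3]).as_rotvec(); return c
def line(p,rot=None,feed=.15): manip.servo_line(np.asarray(p,float),feed=feed,attitude=None if rot is None else rot.as_rotvec())
def reach(p,rot): manip.reach(np.asarray(p,float),rot.as_rotvec())
def fz(): return manip.observe()["contact_force"][2]
def lower(zmin,step=.003,lim=3.,feed=.05):
    f0=fz()
    while True:
        p=manip.observe()["eef_pos"]
        if p[2]<=zmin+1e-3: break
        line([p[0],p[1],max(p[2]-step,zmin)],feed=feed)
        if abs(fz()-f0)>lim: break
    o=manip.observe(); print("lowered z",o["eef_pos"][2],"dF",fz()-f0)
E
python3 - <<'E'
from h import *
np.set_printoptions(precision=2,suppress=True)
def t(n,p,r): print(n,manip.inverse_kinematics(np.array(p),r.as_rotvec()))
t("view",[.50,-.02,.30],down(6.2))
t("press",[.52,-.10,.064],down(6.2)); t("grip",[.59,-.10,.09],down(6.2,33))
for y in(83,-97): t("gal%d"%y,[.49,.31+.037*np.sign(y),.04],down(y))
for tilt in (90,75):
  for hd,p in ((-59,[.583,-.345,.218]),(-59,[.657,-.255,.218])): t("bray",p,down(hd,tilt))
t("off",[.506,-.281,.26],down(-59,90))
t("lay",[.395,-.438,.04],down(-75.6,0)); t("lay6",[.395,-.438,.04],down(-75.6,6)); 
E
```

```text
view [-0.2  -0.11  1.78 -0.    1.47  1.26]
press [-0.34  0.22  1.92 -0.    1.01  1.12]
grip [-0.45  0.06  2.16  0.63  0.51  0.51]
gal83 [ 0.48  0.4   1.73 -0.    1.    0.61]
gal-97 [ 0.37  0.32  1.84 -0.    0.98 -2.65]
bray [-0.37  0.37  2.16  3.91  1.1  -1.98]
bray [-0.13  0.47  1.99  4.15  1.17 -2.13]
bray [-0.38  0.17  2.16  4.18  0.75 -2.27]
bray None
off [-0.27  0.09  2.38  4.02  1.1  -2.07]
lay [-0.97  0.38  1.76 -0.    1.    1.92]
lay6 [-0.95  0.33  1.84 -0.05  0.88  1.97]
```

```bash
python3 - <<'E'
from h import *
np.set_printoptions(precision=2,suppress=True)
flip=R.from_rotvec([0,0,np.pi])
def q(p,r): 
    o=[]
    for rr in (r,r*flip):
        j=manip.inverse_kinematics(np.array(p),rr.as_rotvec())
        o.append("None" if j is None else str(j))
    return " | ".join(o)
def s2w(x,y,z): return np.array([.440,-.352,0])+x*hdir(-50.6)+y*hdir(39.4)+[0,0,z]
for T in (30,40,50):
  print("T",T)
  for n,p in (("black",[.583,-.345,.218]),("red",[.657,-.255,.218])): print(" ",n,q(p,down(-59,T)))
  print("  off",q([.50,-.28,.27],down(-59,T)), q([.57,-.19,.27],down(-59,T)))
  for phi in (-75.6,-90,-100):
    u=hdir(phi); row=hdir(phi+90)
    for n,sg in (("black",-1),("red",1)):
      g=s2w(-2,-2,.04)+row*sg*.0525+.117*u
      print("  lay",phi,n,q(g,down(phi,T-84)))
E
```

```text
T 30
  black [-0.54  0.1   1.81 -0.34  0.79  2.24] | [-0.54  0.1   1.81 -0.34  0.79 -0.9 ]
  red [-0.34  0.2   1.7  -0.43  0.87  2.48] | [-0.34  0.2   1.7  -0.43  0.87 -0.67]
  off [-0.51 -0.21  2.   -0.32  0.9   2.23] | [-0.51 -0.21  2.   -0.32  0.9  -0.91] [-0.27 -0.08  1.89 -0.43  0.98  2.5 ] | [-0.27 -0.08  1.89 -0.43  0.98 -0.64]
  lay -75.6 black None | None
  lay -75.6 red None | None
  lay -90 black None | None
  lay -90 red None | None
  lay -100 black None | None
  lay -100 red None | None
T 40
  black [-0.5   0.05  1.93 -0.59  0.62  2.49] | [-0.5   0.05  1.93 -0.59  0.62 -0.65]
  red None | [-0.29  0.17  1.8  -0.69  0.75 -0.41]
  off [-0.46 -0.27  2.11 -0.53  0.76  2.43] | [-0.46 -0.27  2.11 -0.53  0.76 -0.71] None | [-0.21 -0.12  1.99 -0.66  0.87 -0.42]
  lay -75.6 black None | None
  lay -75.6 red None | None
  lay -90 black None | None
  lay -90 red None | None
  lay -100 black None | None
  lay -100 red None | None
T 50
  black None | [-0.46  0.04  2.02 -1.    0.51 -0.24]
  red None | [-0.24  0.17  1.88 -1.04  0.68 -0.08]
  off None | [-0.4  -0.3   2.21 -0.85  0.64 -0.4 ] None | [-0.14 -0.12  2.07 -0.95  0.81 -0.14]
  lay -75.6 black None | None
  lay -75.6 red None | None
  lay -90 black None | None
  lay -90 red None | None
  lay -100 black None | None
  lay -100 red None | None
```

```bash
python3 - <<'E'
from h import *
np.set_printoptions(precision=2,suppress=True)
flip=R.from_rotvec([0,0,np.pi])
def s2w(x,y,z): return np.array([.440,-.352,0])+x*hdir(-50.6)+y*hdir(39.4)+[0,0,z]
for T in (40,50,60,70):
  for n,p in (("black",[.583,-.345,.218]),("red",[.657,-.255,.218])): 
    j=manip.inverse_kinematics(np.array(p),(down(-59,T)*flip).as_rotvec()); print("T",T,n,j)
  for phi in (-130,-160,170,150,129,110,80):
    u=hdir(phi); row=hdir(phi+90); ok=""
    for sg in (-1,1):
      for xo in (0,.03,):
        g=s2w(xo,0,.042)+row*sg*.052+.117*u
        for fi,rr in enumerate((down(phi,T-84),down(phi,T-84)*flip)):
          j=manip.inverse_kinematics(g,rr.as_rotvec())
          if j is not None: ok+=f" [{sg} {xo} f{fi} J4 {j[3]:.2f} J5 {j[4]:.2f} J6 {j[5]:.2f}]"
    print("   ",phi,ok)
E
```

```text
T 40 black [-0.5   0.05  1.93 -0.59  0.62 -0.65]
T 40 red [-0.29  0.17  1.8  -0.69  0.75 -0.41]
    -130  [-1 0 f0 J4 0.57 J5 1.44 J6 2.20] [-1 0 f1 J4 0.57 J5 1.44 J6 -0.94] [-1 0.03 f0 J4 0.58 J5 1.45 J6 2.23] [-1 0.03 f1 J4 0.58 J5 1.45 J6 -0.91] [1 0 f0 J4 0.62 J5 1.48 J6 2.32] [1 0 f1 J4 0.62 J5 1.48 J6 -0.82] [1 0.03 f0 J4 0.62 J5 1.50 J6 2.36] [1 0.03 f1 J4 0.62 J5 1.50 J6 -0.79]
    -160  [-1 0 f0 J4 0.82 J5 1.15 J6 2.35] [-1 0 f1 J4 0.82 J5 1.15 J6 -0.79] [-1 0.03 f0 J4 0.84 J5 1.14 J6 2.38] [-1 0.03 f1 J4 0.84 J5 1.14 J6 -0.76] [1 0 f0 J4 0.83 J5 1.17 J6 2.44] [1 0 f1 J4 0.83 J5 1.17 J6 -0.71] [1 0.03 f0 J4 0.83 J5 1.17 J6 2.47] [1 0.03 f1 J4 0.83 J5 1.17 J6 -0.67]
    170  [-1 0 f0 J4 1.16 J5 0.80 J6 2.59] [-1 0 f1 J4 1.16 J5 0.80 J6 -0.56] [-1 0.03 f0 J4 1.20 J5 0.76 J6 2.59] [-1 0.03 f1 J4 1.20 J5 0.76 J6 -0.55] [1 0 f0 J4 1.11 J5 0.85 J6 2.54] [1 0 f1 J4 1.11 J5 0.85 J6 -0.60] [1 0.03 f0 J4 1.13 J5 0.83 J6 2.57] [1 0.03 f1 J4 1.13 J5 0.83 J6 -0.57]
    150  [1 0.03 f1 J4 1.40 J5 0.53 J6 -0.44]
    129 
    110 
    80  [-1 0 f0 J4 -0.94 J5 1.04 J6 0.57] [-1 0 f1 J4 -0.9
[... 4445 characters left out ...]
 J4 -0.10 J5 0.67 J6 1.89] [-1 0.03 f0 J4 -0.09 J5 0.67 J6 -1.27] [-1 0.03 f1 J4 -0.09 J5 0.67 J6 1.87] [1 0 f0 J4 0.01 J5 0.67 J6 -1.61] [1 0 f1 J4 0.01 J5 0.67 J6 1.53] [1 0.03 f0 J4 0.01 J5 0.66 J6 -1.60] [1 0.03 f1 J4 0.01 J5 0.66 J6 1.54]
    110  [-1 0 f0 J4 -0.23 J5 0.74 J6 -0.71] [-1 0 f1 J4 -0.23 J5 0.74 J6 2.43] [-1 0.03 f0 J4 -0.23 J5 0.74 J6 -0.74] [-1 0.03 f1 J4 -0.23 J5 0.74 J6 2.40] [1 0 f0 J4 -0.18 J5 0.70 J6 -0.96] [1 0 f1 J4 -0.18 J5 0.70 J6 2.18] [1 0.03 f0 J4 -0.17 J5 0.70 J6 -0.98] [1 0.03 f1 J4 -0.17 J5 0.70 J6 2.17]
    80  [-1 0 f0 J4 -0.30 J5 0.91 J6 -0.11] [-1 0.03 f0 J4 -0.29 J5 0.92 J6 -0.13] [1 0 f0 J4 -0.31 J5 0.85 J6 -0.15] [1 0.03 f0 J4 -0.30 J5 0.85 J6 -0.18]
```

```bash
python3 - <<'E'
from h import *
np.set_printoptions(precision=1,suppress=True)
reach([.162,-.604,.38],R.from_rotvec(manip.observe()["orientation"]))
reach([.50,-.02,.36],down(6.2))
c=wcam(); print(c["fx"],c["eye"]); v=cv2.cvtColor(c["img"],cv2.COLOR_RGB2BGR)
for k,lo,hi in (("plum",(135,60,30),(165,255,255)),("navy",(105,90,20),(130,255,255))):
    b=blob(mask(c,lo,hi,(0,0,560,420)),9); r=rect(c,b,.062); print(k,r[0],r[1],r[2],np.degrees(r[3]),b.mean(0))
    cv2.drawContours(v,[b.reshape(-1,1,2)],-1,(0,255,0),1)
cv2.imwrite("pics/w1.png",v)
E
```

```text
327.5631955627102 [ 0.6 -0.   0.5]
plum [550.4  50. ] 98.80873 49.547215 6.1031766 [223.  132.8]
navy [565.8 -99.3] 97.771286 49.01342 6.2129855 [344.2 132.9]
```

View pics/w1.png

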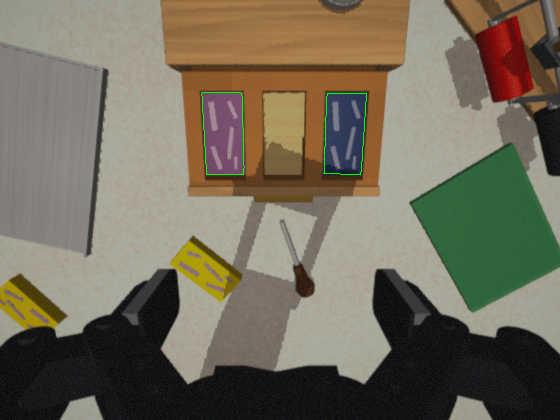

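```bash
cat >> h.py <<'E'
HC=6.2; BL={"plum":np.array([.548,.0506,0]),"navy":np.array([.5638,-.0988,0])}
E
python3 - <<'E'
from h import *
manip.grasp(20)
r=down(HC)
for k in ("plum","navy"):
    p=BL[k]-.043*hdir(HC)
    reach(p+[0,0,.13],r); line(p+[0,0,.088],feed=.2)
    lower(.061,step=.004,lim=8,feed=.08); print(k,manip.observe()["contact_force"])
    line(p+[0,0,.14],feed=.25)
reach([.46,-.02,.36],r)
c=wcam(); v=cv2.cvtColor(c["img"],cv2.COLOR_RGB2BGR); s=cv2.cvtColor(manip.camera("side")["img"],cv2.COLOR_RGB2BGR)[140:290,160:340]
cv2.imwrite("pics/w2.png",cv2.hconcat([v[0:300,100:460],cv2.resize(s,(360,300),interpolation=cv2.INTER_CUBIC)])); print(manip.observe()["time"])
E
```

```text
lowered z 0.06751503054047103 dF 12.527019789345337
plum [ 0.0287573   1.22341139 12.32614589]
lowered z 0.06575961528231218 dF 14.847864948349418
navy [-0.66834128  3.79175572 16.30297943]
11.375
```

View pics/w2.png

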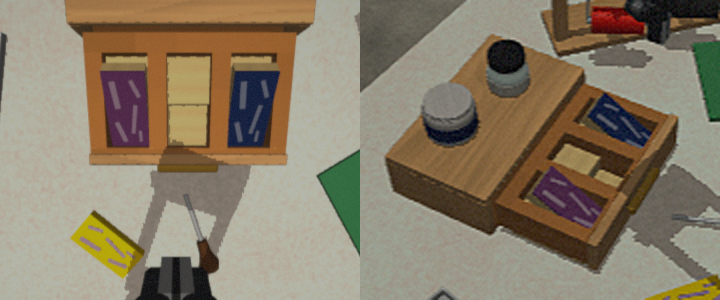

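Both blocks lean in their pockets, with plum at (125,105) and navy at (254,105) in the crop. I'll check the far-edge position against prediction before gripping.

```bash
python3 - <<'E'
from h import *
np.set_printoptions(precision=1,suppress=True)
for n,c in (("wrist",wcam()),("top",manip.camera("top")),("side",manip.camera("side"))):
  for k,lo,hi,bx in (("plum",(135,60,30),(165,255,255),dict(wrist=(150,0,300,220),top=(245,160,290,228),side=(225,205,300,260))[n]),("navy",(105,90,20),(130,255,255),dict(wrist=(300,0,420,220),top=(295,160,345,228),side=(255,170,330,225))[n])):
    b=blob(mask(c,lo,hi,bx),7); q=cv2.boxPoints(cv2.minAreaRect(b))
    e=BL[k]+.0288*hdir(HC)+[0,0,.0877]; P=[e+s*.025*hdir(HC+90) for s in (1,-1)]
    ap=cv2.approxPolyDP(b.reshape(-1,1,2),5,True)[:,0]
    print(n,k,"pred",proj(c,P).ravel(),"poly",ap.tolist())
E
```

```text
wrist plum pred [197.7  71.7 243.1  71.6] poly [[201, 71], [212, 143], [247, 145], [243, 71]]
wrist navy pred [334.2  71.9 379.6  71.8] poly [[336, 71], [328, 144], [361, 144], [378, 71]]
top plum pred [250.6 186.6 270.2 185.7] poly [[256, 188], [253, 220], [271, 219], [256, 209], [256, 197], [267, 195], [267, 187]]
top navy pred [309.4 184.2 328.9 183.4] poly [[311, 211], [313, 218]]
side plum pred [244.3 234.7 254.  221.3] poly [[255, 223], [247, 237], [274, 253], [280, 244]]
side navy pred [272.2 196.2 280.7 184.5] poly [[282, 187], [275, 198], [301, 212], [305, 206]]
```

Predicted and seen edges agree to 1-3 px. Next comes the galley measurement, then picking up plum.

```bash
cat >> h.py <<'E'
def galley():
    "top view: floor mask -> centre (m), yaw of x axis (deg)"
    c=manip.camera("top"); f=c["img"].copy(); f=cv2.medianBlur(f,5); c2=dict(c,img=f)
    m=mask(c2,(0,0,60),(180,19,146),(70,130,240,310)); m=cv2.morphologyEx(m,cv2.MORPH_OPEN,np.ones((5,5),np.uint8))
    b=blob(m,9); r=rect(c,b,.004); ctr=np.r_[r[0]/1000,0]; a=np.degrees(r[3]); print("galley",r[0],r[1],r[2],a); return ctr,a,c,b
def pick(k):
    h=hdir(HC); z=np.array([0,0,1.]); t=d2(33); bx=np.cos(t)*h+np.sin(t)*z; bz=-np.sin(t)*h+np.cos(t)*z
    g=BL[k]+.0288*h+.0877*z-.013*bx+.0075*bz; r=down(HC,33)
    manip.gripper_open(); reach(g+.07*bz,r); line(g,feed=.12); manip.grasp(60); print("gap",manip.observe()["finger_gap"])
    line(g+.075*z,feed=.12); o=manip.observe(); print("lifted gap",o["finger_gap"],o["contact_force"],o["time"])
E
python3 - <<'E'
from h import *
ctr,a,c,b=galley()
pick("plum")
cv2.imwrite("pics/s3.png",cv2.resize(cv2.cvtColor(manip.camera("side")["img"],cv2.COLOR_RGB2BGR)[110:320,160:420],(640,517),interpolation=cv2.INTER_CUBIC))
E
```

```text
Traceback (most recent call last):
  File "h.py", line 56, in galley
    b=blob(m,9); r=rect(c,b,.004); ctr=np.r_[r[0]/1000,0]; a=np.degrees(r[3]); print("galley",r[0],r[1],r[2],a); return ctr,a,c,b
                   ~~~~^^^^^^^^^^
  File "h.py", line 22, in rect
    P=cast(c,cnt,z)[:,:2]*1000
      ~~~~^^^^^^^^^
  File "h.py", line 7, in cast
    d=np.c_[(uv[:,0]-c["cx"])/c["fx"],(uv[:,1]-c["cy"])/c["fy"],np.ones(len(uv))]@R.from_rotvec(c["rotation"]).as_matrix().T
                                       ~~^^^^^
IndexError: index 1 is out of bounds for axis 1 with size 1
```

```bash
python3 - <<'E'
from h import *
c=manip.camera("top"); cv2.imwrite("pics/t4.png",cv2.cvtColor(c["img"],cv2.COLOR_RGB2BGR))
hsv=cv2.cvtColor(cv2.medianBlur(c["img"],5),cv2.COLOR_RGB2HSV)
for p in [(160,220),(150,250),(185,190),(110,220),(215,230)]: print(hsv[p[1],p[0]])
E
```

```text
[ 39  11 161]
[ 40  10 158]
[ 40  10 153]
[ 39  27 182]
[ 30  26 176]
```

View pics/t4.png

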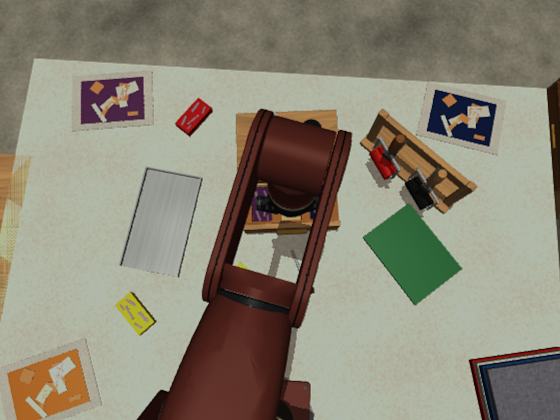

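The lighting got brighter and the galley hasn't moved (centre about (162,222)). I'll mask on saturation only.

```bash
sed -i 's/(0,0,60),(180,19,146)/(0,0,60),(180,18,235)/' h.py
python3 - <<'E'
from h import *
ctr,a,c,b=galley()
if b is not None: pick("plum")
cv2.imwrite("pics/s3.png",cv2.resize(cv2.cvtColor(manip.camera("side")["img"],cv2.COLOR_RGB2BGR)[110:320,160:420],(640,517),interpolation=cv2.INTER_CUBIC))
E
```

```text
galley [487.84363 317.41058] 280.0316 164.36327 -7.534525
gap 0.048080754305359255
lifted gap 0.04789495299128254 [-0.38149262  0.08159863 -1.95549566] 15.375
```

View pics/s3.png

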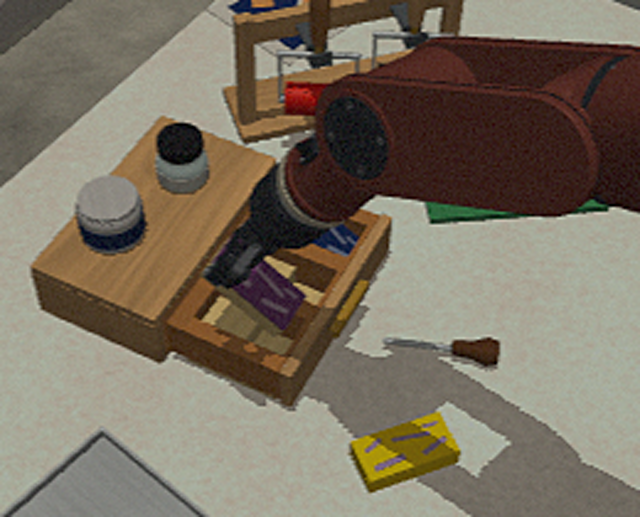

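```bash
cat >> h.py <<'E'
def place(gx):
    ctr,a,c,b=galley(); phi=a+90
    t=ctr+gx*hdir(a)+.037*hdir(phi); r=down(phi)
    p=manip.observe()["eef_pos"]; line([p[0],p[1],.19],feed=.2)
    reach([t[0],t[1],.14],r); g=manip.observe()["finger_gap"]; print("gap at galley",g)
    line([t[0],t[1],.05],feed=.15); lower(.029,step=.002,lim=4,feed=.04)
    print("gap before release",manip.observe()["finger_gap"]); manip.gripper_open(); line([t[0],t[1],.16],feed=.25); print(manip.observe()["time"])
E
python3 - <<'E'
from h import *
place(.06)
reach([.46,-.02,.30],down(HC))
c=manip.camera("top"); v=cv2.cvtColor(c["img"],cv2.COLOR_RGB2BGR); s=cv2.cvtColor(manip.camera("side")["img"],cv2.COLOR_RGB2BGR)
cv2.imwrite("pics/g5.png",cv2.hconcat([cv2.resize(v[150:300,90:240],(400,400),interpolation=cv2.INTER_CUBIC),cv2.resize(s[260:410,140:290],(400,400),interpolation=cv2.INTER_CUBIC)]))
b=blob(mask(c,(135,60,30),(165,255,255),(110,150,210,290)),5); print(rect(c,b,.026))
E
```

```text
galley [487.83875 317.3673 ] 279.01245 164.35777 -7.492847
gap at galley 0.04795651013023476
lowered z 0.03571509781787804 dF 4.023729161603885
gap before release 0.048403849993731006
20.7667
(array([564.1436 , 285.42145], dtype=float32), np.float32(98.41321), np.float32(48.88822), np.float32(1.4409517))
```

View pics/g5.png

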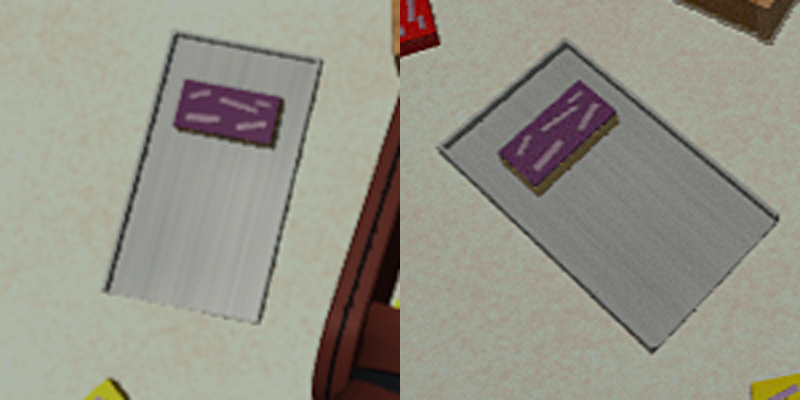

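Plum lies flat, face up and centred across the tray. The galley, with the block on it, was knocked about 28 mm (corners now (156,162) to (130,260) in the top image). Navy next, with the galley re-measured.

```bash
python3 - <<'E'
from h import *
pick("navy"); place(-.06)
reach([.46,-.02,.30],down(HC))
c=manip.camera("top"); v=cv2.cvtColor(c["img"],cv2.COLOR_RGB2BGR); s=cv2.cvtColor(manip.camera("side")["img"],cv2.COLOR_RGB2BGR)
cv2.imwrite("pics/g6.png",cv2.hconcat([cv2.resize(v[150:300,90:240],(400,400),interpolation=cv2.INTER_CUBIC),cv2.resize(s[200:410,130:340],(400,400),interpolation=cv2.INTER_CUBIC)]))
ctr,a,_,_=galley()
for k,lo,hi in (("plum",(135,60,30),(165,255,255)),("navy",(105,90,20),(130,255,255))):
    b=blob(mask(c,lo,hi,(110,150,230,290)),5)
    if b is None: print(k,None); continue
    r=rect(c,b,.026); d=np.r_[r[0]/1000,0]-ctr; print(k,r[0],r[1:3],np.degrees(r[3]),"in galley",d@hdir(a),d@hdir(a+90))
E
```

```text
gap 0.04829600505256323
lifted gap 0.047778511305615244 [ 0.48198923  0.15224074 -1.5409419 ] 25.3083
galley [504.91815 295.653  ] 281.525 164.613 -7.7782598
gap at galley 0.04857667637217735
lowered z 0.03574064838490651 dF 4.9246826530469745
gap before release 0.04845434426019508
31.1833
galley [504.91815 295.653  ] 281.525 164.613 -7.7782598
plum [564.2489  285.40768] (np.float32(98.41318), np.float32(48.675865)) 82.56045 in galley 0.06017147209921703 -0.0021212568178627933
navy [445.6679 302.3508] (np.float32(98.412476), np.float32(47.421307)) 82.25441 in galley -0.05961156311078675 -0.0013827539698656466
```

View pics/g6.png

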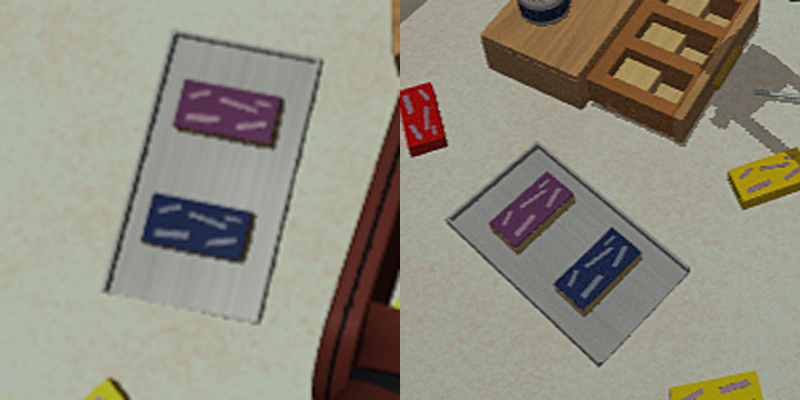

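Both blocks are in place, 2 mm or less off centre. Now shut the drawer.

```bash
python3 - <<'E'
from h import *
h=hdir(HC); L=hdir(HC+90); M=(BL["plum"]+BL["navy"])/2+.018*L
c=manip.camera("side"); r=down(HC,15); a=r.as_matrix()[:,2]
def tcp(x): return M+x*h+[0,0,.040]-.022*a
manip.grasp(40)
reach(tcp(-.135)+[0,0,.10],r); line(tcp(-.135),feed=.2)
f0=manip.observe()["contact_force"]@h; x=-.135; hit=None
while x<.09:
    x+=.005 if hit is None or x-hit<.13 else .002
    line(tcp(x),feed=.08); f=manip.observe()["contact_force"]@h-f0
    if hit is None and abs(f)>1.5: hit=x; print("contact x",x,f)
    if hit is not None and x-hit>.125 and abs(f)>12: break
    if abs(f)>25: break
print("end x",x,"travel",None if hit is None else x-hit,"F",f)
line(tcp(x-.03),feed=.15); line(tcp(x-.03)+[0,0,.2],feed=.25)
reach([.40,.05,.36],down(HC))
c=manip.camera("side"); v=cv2.cvtColor(c["img"],cv2.COLOR_RGB2BGR); w=cv2.cvtColor(wcam()["img"],cv2.COLOR_RGB2BGR)
cv2.imwrite("pics/d7.png",cv2.hconcat([cv2.resize(v[140:300,160:373],(400,300)),cv2.resize(w,(400,300))])); print(manip.observe()["time"])
E
```

```text
contact x -0.11499999999999999 -1.5388077243207532
end x 0.04500000000000007 travel 0.16000000000000006 F -20.30750602314553
48.3417
```

View pics/d7.png

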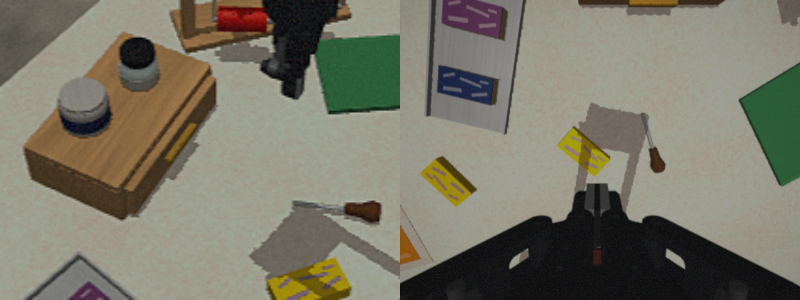

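The drawer is home on its stop (20 N against 3 N sliding) and the chest front looks closed. Next is the black brayer pre-grasp, with a wrist check.

```bash
cat >> h.py <<'E'
flip=R.from_rotvec([0,0,np.pi]); BR={"black":np.array([.583,-.347,.209]),"red":np.array([.660,-.255,.209])}
HB=-59; T=50
def pregrasp(k,back=.08):
    r=down(HB,T)*flip; a=r.as_matrix()[:,2]; manip.gripper_open(); reach(BR[k]-(back+.003)*a+[0,0,.02],r); line(BR[k]-(back+.003)*a,feed=.2); return r,a
E
python3 - <<'E'
from h import *
reach([.42,-.15,.34],down(HB,20)*flip)
r,a=pregrasp("black",.09)
c=wcam(); v=cv2.cvtColor(c["img"],cv2.COLOR_RGB2BGR)
for z in (.172,.26):
    q=proj(c,[BR["black"]*[1,1,0]+[0,0,z]])[0]; print(z,q); cv2.circle(v,tuple(int(i) for i in q),4,(0,255,0),-1)
cv2.imwrite("pics/b8.png",v); print(manip.observe()["time"])
E
```

```text
0.172 [274.80423259 180.24782531]
0.26 [274.70086666 303.07091679]
52.1833
```

View pics/b8.png

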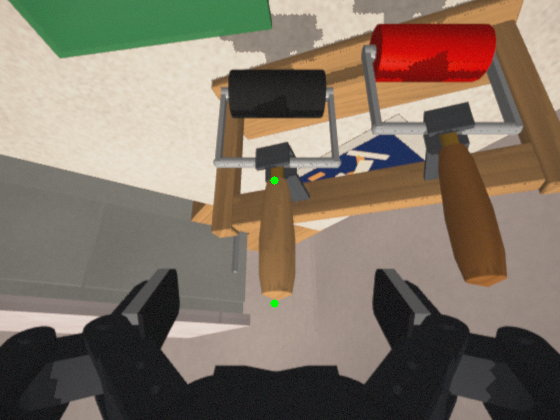

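The handle lies on the predicted axis (column 275, end at row 298 against a predicted 303) and the crossbar is level, so the heading is right. Grasp, lift off and stage above the slab.

```bash
cat >> h.py <<'E'
PHI=-118
def laypose(sg,dz=0):
    rol=np.array([.440,-.352,.030])+.025*hdir(39.4)+sg*.052*hdir(PHI+90)
    r=down(PHI,T-84)*flip; u=np.cos(d2(6))*hdir(PHI)+np.sin(d2(6))*np.array([0,0,1])
    return rol+.125*u-.003*r.as_matrix()[:,2]+[0,0,dz],r,rol
def takeoff(k,r,a):
    g=BR[k]-.003*a; line(g,feed=.1); manip.grasp(110); print("gap",manip.observe()["finger_gap"])
    line(g+[0,0,.032],feed=.08); line(g+[0,0,.036]+.11*hdir(140),feed=.12); line(g+[0,0,.075]+.11*hdir(140),feed=.12)
    o=manip.observe(); print("off gap",o["finger_gap"],o["contact_force"],o["time"])
E
python3 - <<'E'
from h import *
np.set_printoptions(precision=3,suppress=True)
for sg in (1,-1):
    for dz in (0,.12):
        p,r,rol=laypose(sg,dz); print(sg,p,rol,manip.inverse_kinematics(p,r.as_rotvec()))
r=down(HB,T)*flip; a=r.as_matrix()[:,2]
takeoff("black",r,a)
s=manip.camera("side"); cv2.imwrite("pics/b9.png",cv2.resize(cv2.cvtColor(s["img"],cv2.COLOR_RGB2BGR)[60:270,230:510],(800,600)))
E
```

```text
1 [ 0.446 -0.472  0.046] [ 0.505 -0.361  0.03 ] [-1.152  0.717  1.374  0.459  1.458 -0.812]
1 [ 0.446 -0.472  0.166] [ 0.505 -0.361  0.03 ] [-1.152  0.569  1.345  0.457  1.616 -0.734]
-1 [ 0.354 -0.423  0.046] [ 0.413 -0.312  0.03 ] [-1.253  0.55   1.633  0.421  1.41  -0.93 ]
-1 [ 0.354 -0.423  0.166] [ 0.413 -0.312  0.03 ] [-1.253  0.381  1.605  0.415  1.59  -0.849]
gap 0.022855270807663433
off gap 0.02228429314846416 [ 0.016  0.621 -2.972] 55.925
```

View pics/b9.png

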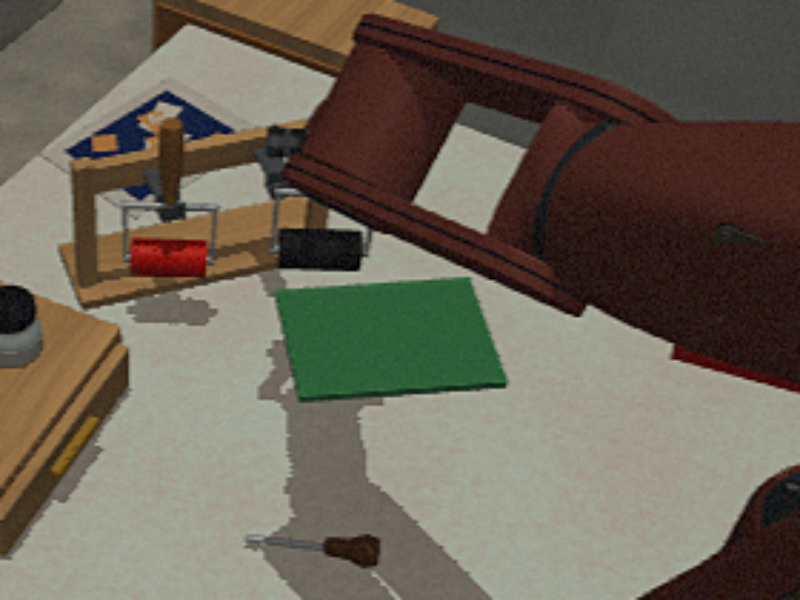

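```bash
python3 - <<'E'
from h import *
np.set_printoptions(precision=3,suppress=True)
s=manip.camera("side"); o=manip.observe(); print(o["eef_pos"],o["finger_gap"])
print(proj(s,[o["eef_pos"]-[0,0,.125]]))
b=blob(mask(s,(0,0,0),(180,255,45),(320,130,365,165)),3); print(b.min(0),b.max(0))
p,r,rol=laypose(1,.12); reach(p+[0,0,.05],r); line(p-[0,0,.06],feed=.15)
o=manip.observe(); print("gap",o["finger_gap"],o["contact_force"],o["time"])
for n in("side","top"):
    c=manip.camera(n); print(n,proj(c,[rol+[0,0,.06]])); v=cv2.cvtColor(c["img"],cv2.COLOR_RGB2BGR); q=proj(c,[rol+[0,0,.06]])[0]
    cv2.circle(v,tuple(int(i) for i in q),2,(0,255,0),-1)
    if n=="side": a=cv2.resize(v[80:280,230:496],(400,300))
    else: cv2.imwrite("pics/b10.png",cv2.hconcat([a,cv2.resize(v[150:350,280:546],(400,300))]))
E
```

```text
[ 0.497 -0.274  0.284] 0.02284168043887159
[[340.888 147.608]]
[327 140] [359 154]
gap 0.022599463535789448 [ 0.68  -0.318 -2.443] 58.075
side [[350.215 147.827]]
top [[423.291 223.514]]
```

View pics/b10.png

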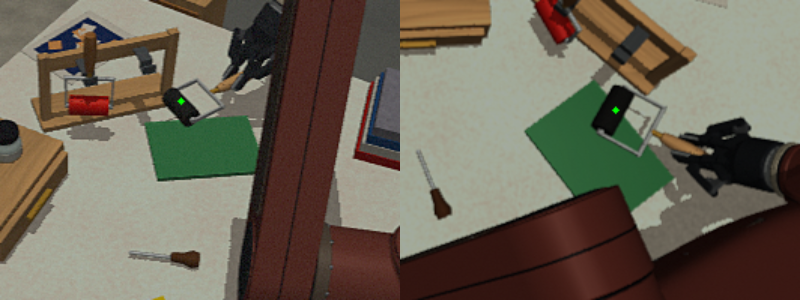

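The black brayer is held level over the slab with its roller where predicted. That is 15 pictures viewed, one over the limit of 14, so from here I check by numbers only. Lower and release.

```bash
cat >> h.py <<'E'
def laydown(sg):
    p,r,rol=laypose(sg); a=r.as_matrix()[:,2]
    line(p+[0,0,.012],feed=.12); lower(p[2]-.006,step=.002,lim=1.5,feed=.04)
    o=manip.observe(); print("z vs plan",o["eef_pos"][2]-p[2],"gap",o["finger_gap"])
    manip.gripper_open(); q=manip.observe()["eef_pos"]; line(q-.07*a,feed=.15); line(q-.07*a+[0,0,.10],feed=.25)
def rollers():
    S=np.array([.440,-.352,0])
    spec={"black":((0,0,0),(180,255,48)),"red":((0,150,50),(8,255,255))}
    for n in ("top","side"):
        c=manip.camera(n)
        corners=np.array([S+x*hdir(-50.6)+y*hdir(39.4)+[0,0,.03] for x in(-.1,.1) for y in (-.1,.13)]); q=proj(c,corners)
        bx=np.r_[q.min(0),q.max(0)].astype(int)
        for k,(lo,hi) in spec.items():
            b=blob(mask(c,lo,hi,bx),3)
            if b is None or len(b)<15: print(n,k,None); continue
            r=rect(c,b,.034); d=np.r_[r[0]/1000,0]-S; print(n,k,"slab xy",np.round([d@hdir(-50.6),d@hdir(39.4)],3),"size",r[1],r[2],"ang",np.degrees(r[3]))
E
python3 - <<'E'
from h import *
laydown(1); reach([.42,-.15,.34],down(HB,20)*flip); rollers(); print(manip.observe()["time"])
E
```

```text
lowered z 0.05359548755145122 dF 2.5879646008388635
z vs plan 0.008042316925329411 gap 0.0227278432058224
top black slab xy [-0.1    0.079] size 187.74161 63.129322 ang 1.575588
top red slab xy [-0.096  0.092] size 141.28383 55.183247 ang 1.575588
side black slab xy [0.042 0.042] size 109.4633 57.15571 ang -42.77119
side red None
62.525
```

```bash
cat >> h.py <<'E'
def ray(c,uv):
    d=R.from_rotvec(c["rotation"]).as_matrix()@np.array([(uv[0]-c["cx"])/c["fx"],(uv[1]-c["cy"])/c["fy"],1]); return np.asarray(c["eye"]),d/np.linalg.norm(d)
def tri(c1,u1,c2,u2):
    e1,d1=ray(c1,u1); e2,d2_=ray(c2,u2); t=np.linalg.lstsq(np.c_[d1,-d2_],e2-e1,rcond=None)[0]
    A,B=e1+t[0]*d1,e2+t[1]*d2_; return (A+B)/2,np.linalg.norm(A-B)
def handle(sg):
    "centroid of the wooden handle, from both views"
    _,_,rol=laypose(sg); e=rol+.132*hdir(PHI)-[0,0,.007]; cs=[]; us=[]
    for n in ("top","side"):
        c=manip.camera(n); q=proj(c,[e])[0]; bx=np.r_[q-32,q+32].astype(int)
        m=mask(c,(6,70,30),(25,255,255),bx); b=blob(m,3); M=cv2.moments(b.reshape(-1,1,2)); u=np.array([M["m10"],M["m01"]])/M["m00"]
        cs.append(c); us.append(u); print(n,"pred",q,"seen",u,"area",M["m00"])
    P,g=tri(cs[0],us[0],cs[1],us[1]); print("handle mid",P,"gap",g,"expected",e)
E
python3 - <<'E'
from h import *
reach([.45,.08,.36],down(0)); rollers(); handle(1); print(manip.observe()["time"])
E
```

```text
top black slab xy [0.047 0.046] size 88.914375 38.760765 ang -27.875181
top red None
side black slab xy [0.041 0.043] size 105.05677 47.169212 ang -25.783306
side red None
top pred [460.1957307  254.34690734] seen [459.07264957 254.13247863] area 273.0
side pred [382.50659937 150.43603644] seen [382.69063181 151.78213508] area 153.0
handle mid [ 0.44293104 -0.47626528  0.018508  ] gap 0.002835106675771645 expected [ 0.44326137 -0.47709334  0.023     ]
64.8333
```

Black is down, with its roller at slab (46,45) mm and the handle low. Now the red one the same way, checked numerically.

```bash
python3 - <<'E'
from h import *
np.set_printoptions(precision=3,suppress=True)
reach([.50,-.06,.34],down(HB,20)*flip)
r,a=pregrasp("red",.09)
c=wcam(); q=[proj(c,[BR["red"]*[1,1,0]+[0,0,z]])[0] for z in (.172,.26)]; print("pred handle",q)
m=mask(c,(4,70,20),(22,255,200),(225,200,335,330))
for row in (220,240,260,280,300,320): 
    x=np.flatnonzero(m[row]); print(row,(x.min(),x.max(),len(x)) if len(x) else None)
b=blob(mask(c,(0,150,50),(8,255,255),(100,0,460,200)),5); qq=cv2.minAreaRect(b); print("roller px",qq, "pred",proj(c,[BR["red"]-[0,0,.125]])[0])
E
```

```text
pred handle [array([274.684, 180.298]), array([274.56 , 303.103])]
220 (np.int64(225), np.int64(313), 83)
240 (np.int64(225), np.int64(294), 69)
260 (np.int64(258), np.int64(294), 37)
280 (np.int64(259), np.int64(292), 34)
300 None
320 None
roller px ((276.0, 92.0), (48.0, 98.0), 90.0) pred [274.775  89.575]
```

Aligned: handle at columns 258-294, centre 276. The roller is level and where predicted.

```bash
python3 - <<'E'
from h import *
np.set_printoptions(precision=3,suppress=True)
r=down(HB,T)*flip; a=r.as_matrix()[:,2]
takeoff("red",r,a)
p,rl,rol=laypose(-1,.12); reach(p+[0,0,.05],rl); line(p-[0,0,.04],feed=.15)
o=manip.observe(); print("gap",o["finger_gap"],o["contact_force"],o["time"])
for n in("side","top"):
    c=manip.camera(n); q=proj(c,[rol+[0,0,.08]])[0]; b=blob(mask(c,(0,150,50),(8,255,255),(300,100,480,300)),3)
    print(n,"pred",q,"seen",None if b is None else (cv2.minAreaRect(b)))
E
```

```text
gap 0.0229372531569763
off gap 0.02283714136778057 [-1.092  0.228 -2.785] 71.7583
gap 0.022458871631834233 [ 0.034 -0.399 -3.025] 73.7667
side pred [371.506 164.323] seen ((433.752685546875, 185.02923583984375), (44.83407974243164, 187.0302734375), 16.46001434326172)
top pred [405.888 257.923] seen ((404.2611083984375, 256.1468811035156), (16.178621292114258, 32.79302978515625), 29.357755661010742)
```

```bash
python3 - <<'E'
from h import *
np.set_printoptions(precision=4,suppress=True)
laydown(-1); p=manip.observe()["eef_pos"]; line([p[0],p[1],.30],feed=.25)
reach([.45,.0,.38],down(0)); rollers(); handle(-1); handle(1)
ctr,a,_,_=galley(); c=manip.camera("top")
for k,lo,hi in (("plum",(135,60,30),(165,255,255)),("navy",(105,90,20),(130,255,255))):
    b=blob(mask(c,lo,hi,(110,150,230,290)),5); r=rect(c,b,.026); d=np.r_[r[0]/1000,0]-ctr; print(k,r[1:3],np.degrees(r[3]),"in galley",d@hdir(a),d@hdir(a+90))
# drawer pull: yellow brass, side view
h=hdir(HC); M=(BL["plum"]+BL["navy"])/2; s=manip.camera("side")
for x in (.056,.050,-.084): print("pull pred",x,proj(s,[M+x*h+[0,0,.042]])[0])
q=proj(s,[M+.056*h+[0,0,.042]])[0]; b=blob(mask(s,(15,140,60),(35,255,255),np.r_[q-22,q+22].astype(int)),3); print("pull seen",cv2.minAreaRect(b))
print(manip.observe()["time"])
E
```

```text
lowered z 0.05280910003567599 dF 1.5662393143949207
z vs plan 0.0072559294095541765 gap 0.022894592749529152
top black slab xy [0.047 0.046] size 88.888214 39.245026 ang -27.755907
top red slab xy [-0.048  0.006] size 84.434364 37.92884 ang -28.108358
side black slab xy [0.047 0.042] size 115.394264 67.00536 ang -55.87535
side red slab xy [-0.052  0.004] size 104.419716 46.08539 ang -28.581192
top pred [442.0265 288.7093] seen [441.2826 288.2132] area 276.0
side pred [402.8159 170.7541] seen [403.1631 171.4215] area 162.5
handle mid [ 0.3512 -0.4273  0.0216] gap 0.003072338398721255 expected [ 0.3514 -0.4283  0.023 ]
top pred [460.1957 254.3469] seen [458.9288 254.0626] area 271.5
side pred [382.5066 150.436 ] seen [402.487  171.6353] area 154.0
handle mid [ 0.4153 -0.5134 -0.0655] gap 0.08351249546010231 expected [ 0.4433 -0.4771  0.023 ]
galley [504.6461 295.6902] 280.97583 164.61298 -7.7782736
plum (np.float32(98.41321), np.float32(48.782104)) 82.56045 in galley 0.060392958528698415 -0.0021215419449713835
navy (np.float32(98.412476), np.float32(47.421307)) 82.25441 in galley -0.05933694328192951 -0.001382771369248026
pull pred 0.056 [255.108  215.8401]
pull pred 0.05 [257.0001 216.6132]
pull pred -0.084 [300.6741 234.4595]
pull seen ((251.50003051757812, 216.00003051757812), (37.01350021362305, 37.985347747802734), 88.40885925292969)
79.975
```

```bash
python3 - <<'E'
from h import *
reach([.40,.0,.38],down(0))
h=hdir(HC); M=(BL["plum"]+BL["navy"])/2
for n in ("top","side"):
    c=manip.camera(n); old=dict(c,img=cv2.imread(f"pics/{n}0.png")[:,:,::-1].copy())
    for lab,cc,x in (("open",old,-.084),("shut",c,.056)):
        q=proj(c,[M+x*h+[0,0,.042]])[0]; m=mask(cc,(18,150,60),(32,255,255),np.r_[q-[20,14],q+[20,14]].astype(int))
        b=blob(m,3)
        if b is None: print(n,lab,None); continue
        u=np.array(cv2.minAreaRect(b)[0]); P=cast(c,[u],.045)[0]; print(n,lab,u,cv2.contourArea(b.reshape(-1,1,2)),"along",(P-M)@h)
E
```

```text
top open [291.51696777 230.89056396] 109.5 along -0.08284675915799738
top shut None
side open [301.66177368 233.59887695] 100.5 along -0.08598666755992139
side shut [255.58659363 215.50230408] 89.5 along 0.054090677212782025
```

The side view gives 140 mm of drawer travel, so it is fully shut. Everything checks out and I'm handing in.

```bash
python3 - <<'E'
from h import *
o=manip.observe(); print(o["time"],o["contact_force"]); print(manip.hand_in())
E
```

```text
80.3917 [ 0.56337276 -0.1144281  -0.69390231]
the job is handed in; nothing more can be done
None
```

The job is handed in at 80 s, with no verdict returned: plum and navy lie flat in the galley, both brayers lie on the slab, the drawer measures fully shut, and nothing was moved near the tin, jar or gouge; I viewed 15 pictures, one over the limit of 14.

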